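Seat an adapter block and hold the inspection probe over its port

ROBOT

A 6-joint arm with a two-finger parallel gripper is mounted at the origin on the work surface. World frame = base frame: x ahead of the robot, y to its left, z up, the work surface at z = 0. Lengths are in m, angles in rad, forces in N, time in s.
With the tool pointing down it reaches from about 0.375 to 0.975 m from the base axis. Payload 3.8 kg.
Tool frame: the origin (TCP) lies at the centre of the arm's flange, where the gripper is bolted on; the fingertips stand 173 mm ahead of it and the grasp point (between the pads) lies 155 mm ahead of it (bot.tip_reach is the distance from the TCP to the fingertips, in m); z points along the fingers, y is the line along which they close (so a half turn about z gives the same grasp; the last joint's range is limited). The gripper opens to 85 mm and grips with 20 to 120 N. Pads are 22 mm wide; open, the fingers measure 114 mm over their backs; the gripper's body (76 mm by 85 mm) begins 54 mm behind the grasp point. The pads swing forward as they close: fully open they stand 13 mm farther back than shut.
Start: joints at [-1.309, 0.264, 1.604, -0, 1.274, -0.037], TCP at [0.199, -0.645, 0.405] pointing down, gripper open.
Joint ranges: [-2.63, 2.63], [-0.94, 2.18], [0.31, 2.57], [-1.31, 4.45], [0, 2.66], [-2.55, 2.55]. Speed limits (rad/s): [2.57, 2.57, 3.14, 3.14, 3.14, 3.14].

INTERFACE

Orientations are given as a rotation vector (axis times angle).
In Python, from workcell import bot gives the robot as it stands.
- The arm moves only by the tool drive_tool, never from a script. Its arguments are lists of equal length, an entry for each row: "claw": the finger opening in mm, from 0 to 85.4; "slide": the shift along the world's x, y, z each as a share of 0.5 m, from -1 to 1, a list of three; "yaw": the turn about the world's z as a share of 180 degrees, from -1 to 1. A call has 1 to 8 rows; each row is the pose to reach, as a shift and turn from the pose commanded when the call began, turning the shorter way round; what a row does not reach only later rows make up. A row lasts 1/12 s, in which the tool goes at most 41.7 mm and 7.16 degrees, less where a joint would pass 70% of its speed; a pose out of reach is approached as far as the arm can. A call with a number of a shift or a turn outside -1 to 1 is refused whole. A call with a gripper value outside its range is refused whole. The fingers move at their own pace and stop on an object; "newtons" is the grip in N (left out, the last holds). Time passes only in rows, so rows that repeat a pose let the fingers close. It gives the time, the measured TCP pose, the force, the opening and the grip force at its end, in the units of the state.
- bot.read_state(): the state, without advancing time (a new reading comes with each control period).
- bot.read_camera(name): name is "scene" or "top" or "wrist"; returns a dict with "color" (400x640x3 uint8, red, green, blue), "depth" (400x640 float32, m along the optical axis (not along the pixel's ray), 0 where there is no reading), "mtx" (3x3 intrinsics, pixels), "eye" and "rotation" of the camera in the world. Camera axes: x right, y up, looking along -z (the intrinsics and any distortion apply to the point x, -y, -z); pixel columns grow to the right and rows downward; lengths in m; the calibration is good to about 2 mm. A picture is of the moment at which its call begins.
- bot.finish_job(): hands the job in; it is judged then, once.
The state is a dict: "time": time; "q": joint angles; "joint_vel": joint speeds; "joint_torque": joint torques, N m; "tool_pos": TCP position; "tcp_rot": TCP orientation; "wrist_force": force on the tool from outside, world axes, zero at the start; "torque": the same for the moment, N m; "width": opening from 0.0 (shut) to 1.0 (fully open); "grip_force": force on a finger pad.
Only numpy, scipy, OpenCV 4.12 (cv2) and the standard library are available. Lean on these libraries where they do the work, as an engineer would, in place of code of your own. Each camera call takes 0.05 s, during which the arm holds its last target. There are 200 camera calls.

TASK

Set the larger, oblong adapter block into the recess of the aluminium inspection nest, press it down until its top is flush with the nest's top, and let go of it. Then draw the inspection probe out of its slanted holder, turn it so that its nose points straight down, and finish while holding it still in the gripper, upright, with the nose about 5 cm straight above the block's port and the probe touching nothing else. Leave the other things on the bench where they are.

Things in the scene. Friction and masses are not known exactly. Their poses are not given: they have to be found in the camera images.
- block: Grey plastic adapter block, 44 (its x) x 28 (its y) x 22 mm high, 20 to 65 g, lying loose on the bench, upright; a small square white bezel with a round dark port in the middle of its top. Origin: centre of the underside, z up. A half turn about z makes no difference.
- block_port (a point): The port: centre of the block's top face, 22 mm above the block's origin.
- nest: Inspection nest: fixed aluminium plate 120 (x) x 86 (y) x 36 mm high with a chamfered rectangular recess in the middle of its top, 48 mm along the nest's x and 32 mm along its y, so the block fits with 2 mm play on each side, long side along the nest's x. In the recess is a stiff sliding pad. Origin: centre of the underside, z up.
- nest_pad (a joint): How far the pad in the recess has been pushed down, m. At 0 its top is 19 mm above the bench; it starts at 0 to 0.002, so a block laid in stands 3 to 5 mm proud. About 5 N pushes it down; it stays where it is left. At its stop, 0.005, its top is 14 mm above the bench and the block is flush.
- nest_top (a point): Centre of the recess's mouth, level with the nest's top, 36 mm above the bench.
- holder: Fixed slanted probe holder: dark steel foot 130 (x) x 75 (y) x 12 mm with a grey square sleeve between two cheeks. The sleeve's channel, 27 mm square and 65 mm long, leans 40 degrees from vertical towards the holder's -x (roughly to the robot): the way out is (-0.643, 0, 0.766) in the holder's frame; its mouth's centre is at (-0.019, 0, 0.107). Origin: centre of the underside, z up.
- holder_seat (a point): Where the nose tip of a stowed probe lies on the channel's axis, at (0.045, 0, 0.030) m in the holder's frame.
- probe: Inspection probe, 180 mm long, 110 to 220 g, stowed in the holder nose down. Origin: tip of the nose; z runs from nose to tail, y is level when stowed. From the nose: round steel nose 11 mm thick to 25 mm; white square barrel 22 mm thick to 100 mm; square steel collar 36 mm thick to 106 mm, resting on the sleeve's mouth; white square grip 30 mm thick to 180 mm, free above the sleeve.
- probe_grip (a point): Middle of the probe's grip, on its axis, 147 mm from the nose. The barrel is clear of the sleeve once the probe has been drawn 80 mm along the channel.
- small_adapter: Not to be moved: small grey adapter, 24 x 22 x 22 mm, same look as the block but almost square. Origin: centre of the underside.
- dust_cap: Not to be moved: round grey stepped cap, 32 mm across, 20 mm high. Origin: centre of the underside.
- jar: Not to be moved: white jar with an orange lid, 64 mm across, 75 mm high. Origin: centre of the underside.
- dispenser: Not to be moved: white bottle, 52 mm across, 110 mm high. Origin: centre of the underside.
- tape: Not to be moved: roll of blue tape lying flat, 70 mm across, 24 mm high. Origin: centre of the underside.
- driver: Not to be moved: screwdriver lying on the bench along its x. Origin: under its middle.
- strippers: Not to be moved: black pliers lying flat, about 170 mm long, 17 mm high. Origin: under the pivot.
Things that resemble listed ones, but are neither listed nor needed, are in the scene too. What is shaped like the probe but blue or red is not meant.

How it is judged:
On the way, in this order (a step that is already met when the one before it is completed fails the run):
1. the block lies flush in the nest's recess and has been let go (z of block in the frame of nest between 0.0115 and 0.016 m and horizontal distance between block_port and nest_top below 0.006 m and angle between the x axis of block and the x axis of nest, either way round below 0.15 rad and angle between block's own z axis and vertical below 0.08 rad and contact force between the fingers and block below 0.2 N), for 0.2 s.
2. the probe has been drawn out of its holder (distance between probe and holder_seat above 0.12 m and contact force between probe and holder below 0.1 N and contact force between the fingers and probe above 1 N), for 0.2 s.
At the end, for the whole second after the job is handed in: The block, let go, is flush in the recess (2 mm) and square to it. The gripper holds the probe at rest, touching neither holder, nest nor block, nose straight down within 0.17 rad, within 15 mm of being over the port and 25 to 80 mm above it (all of step 1 and angle between probe's own z axis and vertical below 0.17 rad and horizontal distance between probe and block_port below 0.015 m and z of probe in the frame of block_port between 0.025 and 0.08 m and contact force between the fingers and probe above 1 N and contact force between probe and holder below 0.1 N and contact force between probe and nest below 0.1 N and contact force between probe and block below 0.1 N and linear speed of probe below 0.03 m/s); the arm keeps its last pose, push and grip.
It fails at once if another thing on the bench is pushed more than 30 mm or knocked over (distance of any of small_adapter, dust_cap, jar, dispenser, tape, driver, strippers from where it was at the start of the episode above 0.03 m or angle between any of jar, dispenser's own z axis and vertical above 0.7 rad).
It also fails if it takes over 72 s, if anything falls off the work surface, if the arm or the gripper's body presses on something with over 40 N, if the wrist force passes 120 N, or if a joint passes its speed limit or range.

## Working session

There is one attempt and no reset: what is moved stays moved. The work goes in short steps, Python scripts to look and compute and a tool call to move; the robot and the scene stay as the last step left them, time stands still between calls to the robot, and variables do not carry over. Pictures are saved under pics/ and viewed, at most 10 in all, crops included, and the job is handed in when it is done.

Besides the shell and the picture viewer there is one more tool, called after ">>>" in YAML: its name, and indented under it one key for each argument. drive_tool: Moves the arm, as the interface text tells. Shift numbers are shares of 0.5 m and turn numbers shares of 180 degrees, none past 1 either way. Its arguments: {"type":"object","properties":{"claw":{"type":"array","items":{"type":"number"}},"slide":{"type":"array","items":{"type":"array","items":{"type":"number"}}},"yaw":{"type":"array","items":{"type":"number"}},"newtons":{"type":"number"}},"required":["claw","slide","yaw"]}

```bash
mkdir -p pics; cat > h.py <<'E'
import numpy as np,cv2
from workcell import bot
def grab(n):
    c=bot.read_camera(n); np.savez(f'{n}.npz',**c); return c
def ray(c,u,v):
    p=cv2.undistortPoints(np.array([[[u,v]]],float),c['mtx'],None)[0,0]
    return np.array(c['rotation'])@np.array([p[0],-p[1],-1.])
def onz(c,u,v,z):
    d=ray(c,u,v); e=np.array(c['eye']); return e+d*(z-e[2])/d[2]
def cloud(c):
    v,u=np.mgrid[:400,:640]; K=c['mtx']; d=c['depth']
    P=np.stack([(u-K[0,2])/K[0,0]*d,-(v-K[1,2])/K[1,1]*d,-d],-1)
    return P@np.array(c['rotation']).T+np.array(c['eye'])
E
python3 - <<'E'
from h import *
for n in ['scene','top']:
    c=grab(n); cv2.imwrite(f'pics/{n}0.png',c['color'][...,::-1]); print(n,list(c.keys()),c['mtx'],c['eye'],c['rotation'])
print(bot.read_state(), bot.tip_reach)
E
```

```text
scene ['color', 'depth', 'mtx', 'eye', 'rotation'] [[476.12598049   0.         321.15003932]
 [  0.         476.12598049 199.83956727]
 [  0.           0.           1.        ]] [ 1.48223309 -0.57705753  1.14560743] [0.7858072  0.40157545 0.91785964]
top ['color', 'depth', 'mtx', 'eye', 'rotation'] [[388.18814155   0.         314.98724193]
 [  0.         388.18814155 196.56525161]
 [  0.           0.           1.        ]] [0.2431978  0.09303161 1.60033192] [ 0.12754315 -0.1354225  -1.58455463]
{'time': 0.1, 'q': array([-1.30889995e+00,  2.64684357e-01,  1.60525725e+00, -2.14948167e-05,
        1.27373874e+00, -3.68961642e-02]), 'joint_vel': array([ 4.20588447e-03, -7.56201024e-04, -3.68046664e-03, -7.59130304e-05,
        2.22952891e-03,  1.35080118e-04]), 'joint_torque': array([ 7.57853759e-04, -5.16706502e+01, -3.68590736e+01,  7.92141094e-06,
        6.24322041e-03,  9.96081127e-06]), 'tool_pos': array([ 0.19861146, -0.64478304,  0.40347107]), 'tcp_rot': array([-3.10454822e+00, -4.67299643e-01,  3.99955052e-04]), 'wrist_force': array([-0.79668204, -0.27990309, -0.63931676]), 'torque': array([0.00433012, 0.04852378, 0.02218186]), 'grip_force': 0.0, 'width': 1.0037929967253543} 0.1734
```

View pics/top0.png

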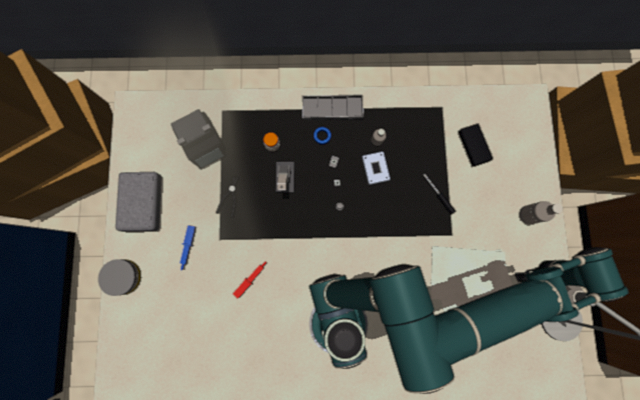

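View pics/scene0.png

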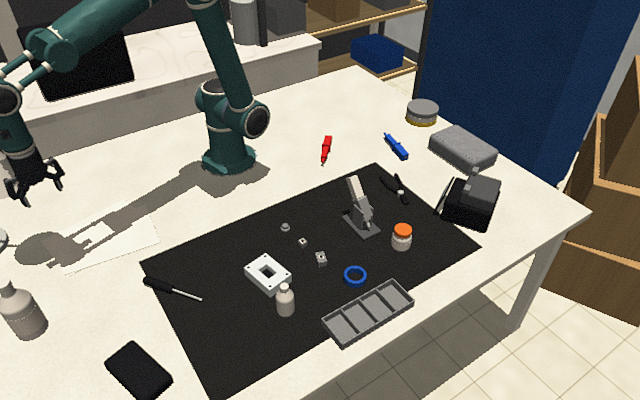

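```bash
sed -i "s/np.array(c\['rotation'\])/cv2.Rodrigues(np.array(c['rotation']))[0]/g" h.py
python3 - <<'E'
from h import *
c=dict(np.load('top.npz'));s=dict(np.load('scene.npz'))
im=cv2.resize(c['color'][125:220,265:400],None,fx=4.4,fy=4.4,interpolation=cv2.INTER_CUBIC)
im2=cv2.resize(s['color'][165:300,235:415],None,fx=4.4,fy=4.4,interpolation=cv2.INTER_CUBIC)
cv2.imwrite('pics/t1.png',im[...,::-1]);cv2.imwrite('pics/s1.png',im2[...,::-1])
for u,v,z in [(334,161,.022),(337,183,.022),(340,206,.02),(376,168,.036),(285,180,.1),(322,135,.024)]: print(u,v,onz(c,u,v,z).round(4))
for u,v,z in [(321,258,.022),(303,241,.022),(285,227,.02)]: print(u,v,onz(s,u,v,z).round(4))
E
```

```text
334 161 [6.589e-01 3.000e-04 2.200e-02]
337 183 [ 0.5647 -0.0097  0.022 ]
340 206 [ 0.4684 -0.0195  0.02  ]
376 168 [ 0.6224 -0.172   0.036 ]
285 180 [0.5645 0.2003 0.1   ]
322 135 [0.7725 0.0483 0.024 ]
321 258 [ 0.6624 -0.0024  0.022 ]
303 241 [ 0.5693 -0.0099  0.022 ]
285 227 [ 0.4798 -0.0243  0.02  ]
```

View pics/t1.png

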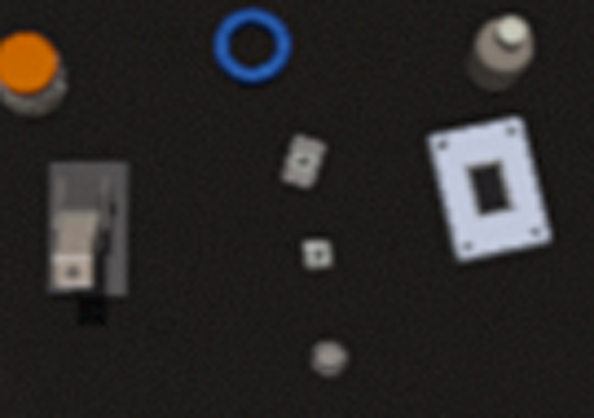

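View pics/s1.png

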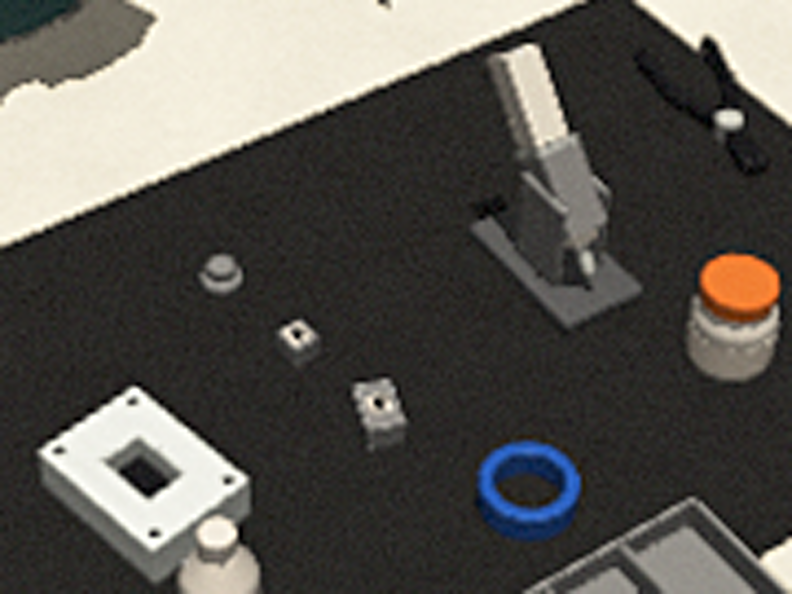

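Pixels in the top view: (334,161) is the oblong grey piece with a port, (337,183) the small square adapter, and (340,206) the round cap. The oblong one is the block, as both crops confirm: it is at crop (304,161) and is clearly longer than the square at (317,253). The nest is at (376,168) and the holder at (285,180), with the white probe leaning towards the robot.

```bash
cat >> h.py <<'E'
def rect(c,box,thr,z):
    """minAreaRect of bright blob in box (u0,v0,u1,v1), projected to plane z: centre, long-axis deg, sides mm"""
    u0,v0,u1,v1=box; g=cv2.cvtColor(c['color'],cv2.COLOR_RGB2GRAY)[v0:v1,u0:u1]
    k=8; g=cv2.resize(g,None,fx=k,fy=k,interpolation=cv2.INTER_LINEAR)
    cs,_=cv2.findContours((g>thr).astype(np.uint8),cv2.RETR_EXTERNAL,cv2.CHAIN_APPROX_NONE)
    p=max(cs,key=cv2.contourArea)[:,0]
    q=np.array([onz(c,(a+.5)/k-.5+u0,(b+.5)/k-.5+v0,z)[:2] for a,b in p])
    r=cv2.minAreaRect((q*1000).astype(np.float32)); b=cv2.boxPoints(r)
    e=[b[1]-b[0],b[2]-b[1]]; L=max(e,key=np.linalg.norm)
    return np.array(r[0])/1000,(np.degrees(np.arctan2(L[1],L[0]))+90)%180-90,r[1]
E
python3 - <<'E'
from h import *
c=dict(np.load('top.npz'))
print('block',rect(c,(324,150,346,172),80,.022))
print('nest',rect(c,(356,146,396,190),140,.036))
P=cloud(c); hb=P[150:205,270:300]; d=hb[hb[...,2]>.03]
print('holder cloud',d.min(0),d.max(0))
m=(P[...,2]>.006)&(P[...,2]<.018); m[:155]=0;m[205:]=0;m[:,:270]=0;m[:,300:]=0
r=cv2.minAreaRect((P[m][:,:2]*1000).astype(np.float32));print('foot',r)
E
```

```text
block (array([0.65792609, 0.00260639]), np.float32(-19.46508), (31.13311767578125, 46.3682861328125))
nest (array([ 0.62560114, -0.1711458 ]), np.float32(10.952942), (120.58281707763672, 87.44669342041016))
holder cloud [0.2431978  0.09303161 0.03460246] [0.63388006 0.23289551 1.60033192]
foot ((587.6412353515625, 209.4230499267578), (122.4552993774414, 210.1004180908203), 89.40450286865234)
```

>>> drive_tool:
  claw: [85,85,85,85,85,85,85,85]
  slide:
    - [0.08,0.05,0.05]
    - [0.16,0.1,0.1]
    - [0.24,0.16,0.1]
    - [0.32,0.24,0.1]
    - [0.4,0.32,0.1]
    - [0.46,0.4,0.1]
    - [0.52,0.48,0.1]
    - [0.56,0.56,0.1]
  yaw: [0.04,0.08,0.12,0.16,0.2,0.24,0.28,0.32]

```text
time: 0.77
tool_pos: [0.4356, -0.4271, 0.4538]
tcp_rot: [-2.496, -1.907, -0.0]
wrist_force: [0.7, -0.6, -0.1]
width: 0.993
grip_force: 0.0
```

>>> drive_tool:
  claw: [85,85,85,85,85,85,85,85]
  slide:
    - [0.04,0.08,0.0]
    - [0.08,0.16,0.0]
    - [0.12,0.24,0.0]
    - [0.16,0.32,0.0]
    - [0.2,0.4,0.0]
    - [0.24,0.48,0.0]
    - [0.26,0.56,0.0]
    - [0.28,0.64,0.0]
  yaw: [0.04,0.08,0.12,0.16,0.2,0.24,0.28,0.32]

```text
time: 1.43
tool_pos: [0.5703, -0.1232, 0.4537]
tcp_rot: [-1.276, -2.87, 0.0]
wrist_force: [0.5, 0.5, -0.7]
width: 0.996
grip_force: 0.0
```

>>> drive_tool:
  claw: [85,85,85,85,85,85]
  slide:
    - [0.0,0.0,0.0]
    - [0.0,0.0,0.0]
    - [0.0,0.0,0.0]
    - [0.0,0.0,0.0]
    - [0.0,0.0,0.0]
    - [0.0,0.0,0.0]
  yaw: [0.04,0.08,0.12,0.152,0.152,0.152]

```text
time: 1.93
tool_pos: [0.5697, -0.1251, 0.4538]
tcp_rot: [-0.575, -3.088, -0.0]
wrist_force: [-0.3, 0.4, -0.4]
width: 0.995
grip_force: 0.0
```

```bash
python3 - <<'E'
from h import *
c=grab('wrist'); cv2.imwrite('pics/w1.png',c['color'][...,::-1]); print(c['mtx'],c['eye'],cv2.Rodrigues(c['rotation'])[0])
s=bot.read_state();print(s['tool_pos'],s['tcp_rot'],s['q'])
E
```

```text
[[323.20980643   0.         324.56587604]
 [  0.         323.20980643 204.80076282]
 [  0.           0.           1.        ]] [ 0.5011395  -0.09794789  0.42284565] [[ 3.59560302e-01 -8.94059304e-01 -2.67159783e-01]
 [ 9.33121850e-01  3.44493034e-01  1.02995938e-01]
 [-4.97923970e-05 -2.86325881e-01  9.58132291e-01]]
[ 0.56975159 -0.12521313  0.45392874] [-5.75011375e-01 -3.08778071e+00 -1.12935164e-04] [-2.59031686e-01  6.44034001e-02  1.74377885e+00  1.76791410e-05
  1.33414221e+00 -1.46160686e+00]
```

View pics/w1.png

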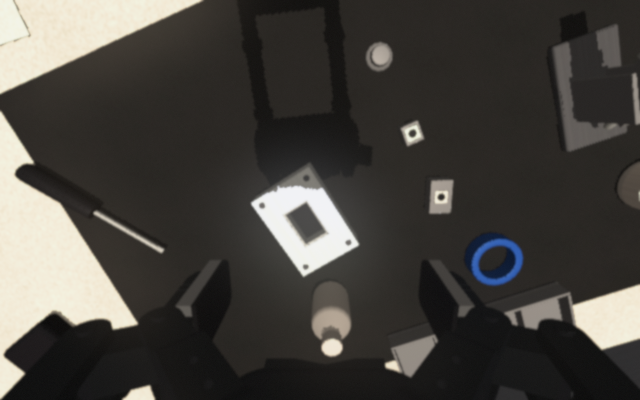

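The wrist view shows the block (with bezel) at (441,197), the nest at (305,220) with its recess at (307,223), the small adapter at (412,133), and the holder at the right edge (595,90).

```bash
python3 - <<'E'
from h import *
c=dict(np.load('wrist.npz'));g=cv2.cvtColor(c['color'],cv2.COLOR_RGB2GRAY)
print('block',rect(c,(422,172,462,220),75,.022))
print('bezel',rect(c,(428,184,454,210),180,.022))
print('nest',rect(c,(240,155,368,285),110,.036))
# recess: dark region
k=c.copy(); k['color']=255-c['color']
for t in (130,150,170): print('recess',rect(k,(280,195,334,250),t,.036))
P=cloud(c);print(P[197,441],P[223,307],P[215,270])
print(g[223,280:335])
s=dict(np.load('scene.npz'));t=dict(np.load('top.npz'))
for n,c,b in(('s',s,(312,248,332,268)),('t',t,(324,150,346,172))): print(n,'bezel',rect(c,b,150,.022))
E
```

```text
block (array([0.65626953, 0.00207579]), np.float32(-18.964172), (29.907060623168945, 46.64227294921875))
bezel (array([0.65663275, 0.00217563]), np.float32(-20.228378), (17.937000274658203, 18.100801467895508))
nest (array([ 0.62395569, -0.1710473 ]), np.float32(10.927223), (123.74243927001953, 89.74239349365234))
recess (array([ 0.62291528, -0.17062073]), np.float32(10.996841), (45.60558319091797, 30.21711540222168))
recess (array([ 0.62262714, -0.1704827 ]), np.float32(11.051643), (43.865867614746094, 28.62710952758789))
recess (array([ 0.62067828, -0.16943216]), np.float32(11.456345), (38.66181564331055, 24.117212295532227))
[0.65682389 0.00227056 0.02231066] [ 0.62973045 -0.17265571  0.01630364] [ 0.59699291 -0.20880444  0.03518064]
[241 242 242 242 242 242 240 234 226 209 184 152 118  98  93  90  85  79
  76  75  74  74  75  75  75  75  75  76  75  76  75  75  75  75  75  75
  75  76  81 103 144 190 223 237 241 242 242 242 243 242 242 243 242 242
 242]
s bezel (array([0.65623871, 0.00084203]), np.float32(-19.106522), (27.05962562561035, 42.389892578125))
t bezel (array([0.66348022, 0.008204  ]), np.float32(-45.371033), (0.3743922710418701, 0.7553457021713257))
```

>>> drive_tool:
  claw: [60,60,60,60,60,60,60,60]
  slide:
    - [0.06,0.08,-0.05]
    - [0.12,0.16,-0.12]
    - [0.174,0.24,-0.19]
    - [0.174,0.255,-0.26]
    - [0.174,0.255,-0.33]
    - [0.174,0.255,-0.38]
    - [0.174,0.255,-0.42]
    - [0.174,0.255,-0.42]
  yaw: [0.012,0.012,0.012,0.012,0.012,0.012,0.012,0.012]

```text
time: 2.65
tool_pos: [0.653, 0.0031, 0.2353]
tcp_rot: [-0.512, -3.084, 0.003]
wrist_force: [-0.7, 0.2, -1.5]
width: 0.701
grip_force: 0.0
```

```bash
python3 - <<'E'
from h import *
c=grab('wrist'); cv2.imwrite('pics/w2.png',c['color'][...,::-1])
s=bot.read_state();print(s['tool_pos'],s['tcp_rot'],s['width'])
E
```

```text
[0.65443255 0.00257464 0.23927565] [-5.12432159e-01 -3.08908146e+00  2.21771327e-03] 0.7062337052229932
```

View pics/w2.png

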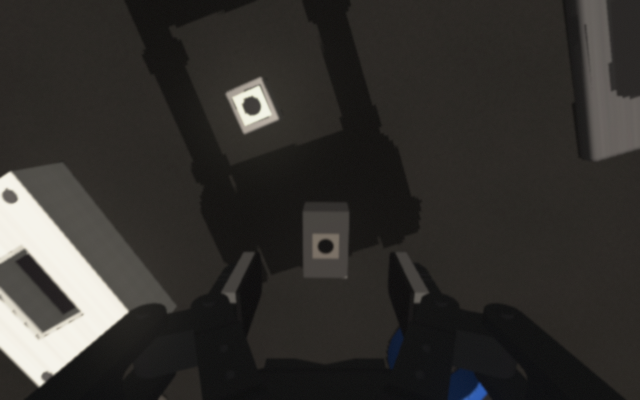

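The view shows the block at (326,245), square and centred between the fingers. Descending to grip its top few millimetres.

>>> drive_tool:
  claw: [60,60,60,60,28,20,20,20]
  slide:
    - [0.002,0.0,-0.04]
    - [0.004,0.0,-0.08]
    - [0.004,0.0,-0.102]
    - [0.004,0.0,-0.102]
    - [0.004,0.0,-0.102]
    - [0.004,0.0,-0.102]
    - [0.004,0.0,-0.102]
    - [0.004,0.0,-0.102]
  yaw: [0,0,0,0,0,0,0,0]
  newtons: 30

```text
time: 3.37
tool_pos: [0.6598, 0.002, 0.1956]
tcp_rot: [0.512, 3.096, -0.0]
wrist_force: [-1.2, -1.4, 5.1]
width: 0.235
grip_force: 2.4
```

>>> drive_tool:
  claw: [20,20,20,20]
  slide:
    - [0,0,0.0]
    - [0,0,0.0]
    - [0,0,0.04]
    - [0,0,0.08]
  yaw: [0,0,0,0]

```text
time: 3.7
tool_pos: [0.658, 0.0024, 0.2326]
tcp_rot: [-0.512, -3.096, 0.0]
wrist_force: [0.8, 0.2, -0.1]
width: 0.236
grip_force: 0.0
```

```bash
python3 - <<'E'
from h import *
c=grab('wrist')
s=bot.read_state();print(s['tool_pos'],s['tcp_rot'],s['width'],s['wrist_force'])
cv2.imwrite('pics/w3.png',c['color'][...,::-1])
P=cloud(c);print(P[245,326])
E
```

```text
[0.66042816 0.00235252 0.23845614] [5.11438289e-01 3.09401428e+00 1.46101898e-03] 0.23114312817981708 [1.3748479  1.05976481 2.5722353 ]
[0.66329307 0.00205779 0.02101906]
```

>>> drive_tool:
  claw: [60,60,60,60]
  slide:
    - [0,0,0]
    - [0,0,0]
    - [0,0,0]
    - [0,0,0]
  yaw: [0,0,0,0]

```text
time: 4.08
tool_pos: [0.6581, 0.0024, 0.2319]
tcp_rot: [-0.512, -3.097, 0.0]
wrist_force: [-0.5, 0.1, 0.8]
width: 0.701
grip_force: 0.0
```

```bash
python3 - <<'E'
from h import *
c=grab('wrist');s=bot.read_state();print(s['tool_pos'],s['tcp_rot'],s['width'],s['wrist_force'])
for t in (50,60,70):
  try: print(rect(c,(270,150,375,300),t,.022))
  except Exception as e: print(e)
print('bez',rect(c,(285,200,365,290),120,.022))
g=cv2.cvtColor(c['color'],cv2.COLOR_RGB2GRAY); print(g[270,290:360:4],g[230,290:360:4])
E
```

```text
[0.65819975 0.00234407 0.23189995] [-5.11859068e-01 -3.09720792e+00  4.46430268e-04] 0.7063096576787545 [-0.50056814 -0.43062386 -0.21298849]
(array([0.65583075, 0.00230648]), np.float32(-19.093246), (27.94610023498535, 44.66026306152344))
(array([0.65599518, 0.00238081]), np.float32(-19.27211), (26.667219161987305, 42.919925689697266))
(array([0.65659467, 0.00219898]), np.float32(-19.292244), (18.263208389282227, 18.604698181152344))Traceback (most recent call last):
  File "<stdin>", line 6, in <module>
  File "h.py", line 19, in rect
    p=max(cs,key=cv2.contourArea)[:,0]
      ~~~^^^^^^^^^^^^^^^^^^^^^^^^
ValueError: max() iterable argument is empty
```

>>> drive_tool:
  claw: [60,60,60,60,60,20,20,20]
  slide:
    - [-0.003,0,-0.04]
    - [-0.003,0,-0.08]
    - [-0.003,0,-0.09]
    - [-0.003,0,-0.09]
    - [-0.003,0,-0.09]
    - [-0.003,0,-0.09]
    - [-0.003,0,-0.09]
    - [-0.003,0,-0.09]
  yaw: [0,0,0,0,0,0,0,0]
  newtons: 30

```text
time: 4.8
tool_pos: [0.6582, 0.0023, 0.19]
tcp_rot: [0.512, 3.097, 0.001]
wrist_force: [0.8, -0.2, 0.1]
width: 0.312
grip_force: 29.6
```

>>> drive_tool:
  claw: [20,20,20,20]
  slide:
    - [0,0,0.0]
    - [0,0,0.0]
    - [0,0,0.0]
    - [0,0,0.0]
  yaw: [0,0,0,0]

```text
time: 5.13
tool_pos: [0.6582, 0.0023, 0.1899]
tcp_rot: [0.512, 3.097, 0.001]
wrist_force: [-0.4, 0.2, 5.3]
width: 0.317
grip_force: 30.2
```

>>> drive_tool:
  claw: [20,20,20,20,20,20,20,20]
  slide:
    - [0,0,0.05]
    - [0,0,0.1]
    - [0,-0.05,0.14]
    - [-0.016,-0.12,0.14]
    - [-0.032,-0.2,0.14]
    - [-0.05,-0.28,0.14]
    - [-0.064,-0.346,0.14]
    - [-0.064,-0.346,0.14]
  yaw: [0,0,0.03,0.06,0.1,0.135,0.166,0.166]

```text
time: 5.8
tool_pos: [0.6237, -0.1762, 0.258]
tcp_rot: [0.303, -3.126, 0.004]
wrist_force: [0.7, 0.0, -1.2]
width: 0.316
grip_force: 29.9
```

>>> drive_tool:
  claw: [20,20,20]
  slide:
    - [0,0,0.0]
    - [0,0,0.0]
    - [0,0,0.0]
  yaw: [0,0,0]

```text
time: 6.05
tool_pos: [0.6254, -0.1696, 0.2579]
tcp_rot: [0.304, -3.126, -0.001]
wrist_force: [0.4, 0.3, -0.5]
width: 0.316
grip_force: 29.9
```

```bash
python3 - <<'E'
from h import *
c=grab('wrist');s=bot.read_state();print(s['tool_pos'],s['tcp_rot'],s['width'],s['wrist_force'])
print(2*np.degrees(np.arctan2(s['tcp_rot'][1],s['tcp_rot'][0])))
cv2.imwrite('pics/w4.png',c['color'][...,::-1])
E
```

```text
[ 0.62552071 -0.16935043  0.25800806] [ 3.05651356e-01 -3.12622728e+00 -8.55598005e-04] 0.31438994807783344 [ 0.88090735 -1.2743169  -1.2492417 ]
-168.83187410554513
```

View pics/w4.png

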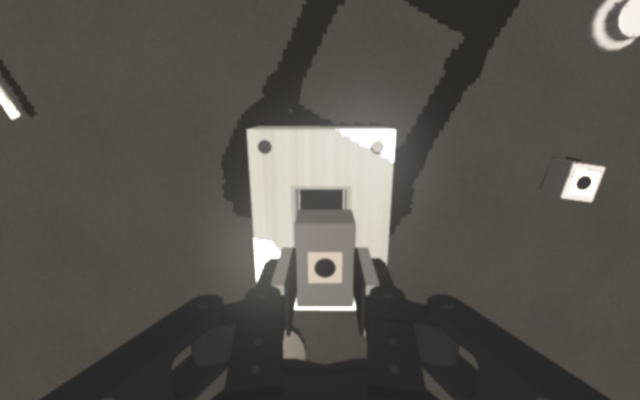

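The block at (325,268) is held level over the nest, and the recess shows beyond it at (322,198).

```bash
python3 - <<'E'
from h import *
c=dict(np.load('wrist.npz'));g=cv2.cvtColor(c['color'],cv2.COLOR_RGB2GRAY).astype(int)
print('bezel',rect(c,(300,245,350,292),130,.090))
a=np.radians(11.0);X=np.array([np.cos(a),np.sin(a)]);Y=np.array([-X[1],X[0]])
N=np.array([.6242,-.171])
def loc(u,v,z): 
    d=onz(c,u,v,z)[:2]-N; return (np.array([d@X,d@Y])*1000).round(1)
for r in (150,170): 
    e=np.where(g[r,235:410]>95)[0]; l,rr=e[0]+235,e[-1]+235; print(r,l,rr,loc(l-.5,r,.036),loc(rr+.5,r,.036))
print(g[120:136,300], g[196,288:360])
print('block edges top', g[285,285:365])
print(loc(300,128,.036),loc(325,267,.09))
print(g[180:214,322])
for u in(264,377): print(loc(u,147,.036))
E
```

```text
bezel (array([ 0.62415576, -0.1689939 ]), np.float32(11.11116), (24.423690795898438, 23.666217803955078))
150 247 396 [-48.2 -43.7] [-48.4  44.3]
170 248 394 [-36.4 -43.9] [-36.6  43.9]
[ 64  65  65  66  70  93 127 149 166 188 206 215 217 217 217 217] [218 216 211 199 191 188 181 164 146 141 156 167 133  89  76  75  75  74
  75  74  74  74  75  74  74  75  75  75  74  74  75  74  75  75  75  75
  74  75  75  76  76  76  75  76  76  76  76  76  77  76  75  76  77  87
 129 169 167 149 154 174 186 189 195 206 214 216 217 216 215 215 214 214]
block edges top [ 87  80  78  75  74  72  72  71  71  70  74  92 119 133 135 135 135 135
 135 135 134 134 135 134 135 135 135 134 134 134 134 133 133 133 134 133
 132 132 132 132 132 132 131 132 131 131 131 131 131 130 131 130 131 130
 130 130 130 129 129 129 129 129 129 129 129 128 126 114  84  58  51  50
  50  50  50  51  53  55  57  64]
[-60.9 -12.1] [-0.5  2.4]
[216 216 216 216 215 211 201 189 174 137  97  78  75  75  75  74  75  75
  74  74  74  75  74  74  74  73  73  74  78  91 101 106 107 107]
[-50.  -33.4]
[-50.1  32.8]
```

>>> drive_tool:
  claw: [20,20,20,20,20,20,20,20]
  slide:
    - [0,-0.0044,-0.02]
    - [0,-0.0044,-0.04]
    - [0,-0.0044,-0.05]
    - [0,-0.0044,-0.06]
    - [0,-0.0044,-0.07]
    - [0,-0.0044,-0.08]
    - [0,-0.0044,-0.09]
    - [0,-0.0044,-0.09]
  yaw: [0,0,0,0,0,0,0,0]

```text
time: 6.77
tool_pos: [0.6248, -0.1728, 0.2119]
tcp_rot: [0.304, -3.125, -0.001]
wrist_force: [0.5, -0.8, -0.0]
width: 0.315
grip_force: 29.9
```

>>> drive_tool:
  claw: [20,20,20]
  slide:
    - [0,0,0.0]
    - [0,0,0.0]
    - [0,0,0.0]
  yaw: [0,0,0]

```text
time: 7.02
tool_pos: [0.6256, -0.1731, 0.2138]
tcp_rot: [-0.304, 3.126, -0.001]
wrist_force: [-0.4, 1.4, -0.4]
width: 0.312
grip_force: 29.9
```

>>> drive_tool:
  claw: [20,20,20]
  slide:
    - [0,0,-0.004]
    - [0,0,-0.004]
    - [0,0,-0.004]
  yaw: [0,0,0]

```text
time: 7.27
tool_pos: [0.6253, -0.1729, 0.2114]
tcp_rot: [-0.304, 3.127, -0.0]
wrist_force: [-0.3, 0.2, -1.4]
width: 0.314
grip_force: 29.9
```

```bash
python3 - <<'E'
from h import *
c=grab('wrist');s=bot.read_state();print(s['tool_pos'],s['tcp_rot'],s['width'],s['wrist_force'])
print('bezel',rect(c,(300,245,350,292),130,.044))
cv2.imwrite('pics/w5.png',cv2.resize(c['color'][100:340,200:450],None,fx=2.4,fy=2.4)[...,::-1])
E
```

```text
[ 0.62533304 -0.17294533  0.2113923 ] [-3.04090632e-01  3.12677266e+00 -9.72009472e-05] 0.31731435887504794 [ 0.91246996  0.04297906 -0.27025283]
bezel (array([ 0.62527393, -0.17200758]), np.float32(-78.86958), (21.52653694152832, 23.881263732910156))
```

View pics/w5.png

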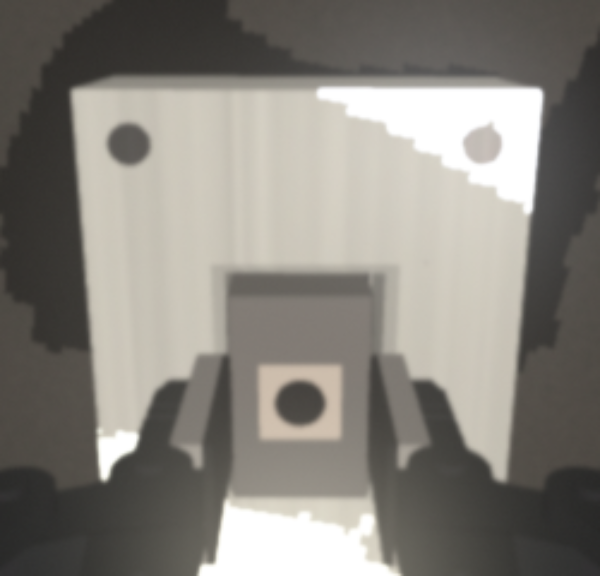

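The crop shows the block inside the mouth but biased to the left (no gap at crop x≈228, about 2 mm at x≈375). I'll nudge +y by 1.2 mm and let go.

>>> drive_tool:
  claw: [20,20,20,34,40,45,45]
  slide:
    - [0,0.0026,0]
    - [0,0.0026,-0.002]
    - [0,0.0026,-0.002]
    - [0,0.0026,-0.002]
    - [0,0.0026,-0.002]
    - [0,0.0026,-0.002]
    - [0,0.0026,0.06]
  yaw: [0,0,0,0,0,0,0]

```text
time: 7.9
tool_pos: [0.6222, -0.1706, 0.2348]
tcp_rot: [0.303, -3.115, -0.008]
wrist_force: [-0.5, 0.2, -1.9]
width: 0.527
grip_force: 0.0
```

>>> drive_tool:
  claw: [0,0,0,0,0]
  slide:
    - [0,0,0.02]
    - [0,0,0.02]
    - [0,0,0.02]
    - [0,0,0.02]
    - [0,0,0.02]
  yaw: [0,0,0,0,0]

```text
time: 8.32
tool_pos: [0.6248, -0.1714, 0.25]
tcp_rot: [0.304, -3.125, -0.001]
wrist_force: [0.1, 0.1, 0.3]
width: 0.002
grip_force: 0.0
```

```bash
python3 - <<'E'
from h import *
c=grab('wrist');s=bot.read_state();print(s['tool_pos'],s['tcp_rot'],s['width'],s['wrist_force'])
cv2.imwrite('pics/w6.png',cv2.resize(c['color'][100:340,200:450],None,fx=2.4,fy=2.4)[...,::-1])
E
```

```text
[ 0.62473717 -0.17139728  0.24987142] [ 3.03996250e-01 -3.12474486e+00 -1.40481758e-03] -0.0009933004205610549 [ 0.38193081  1.09455478 -0.48863095]
```

View pics/w6.png

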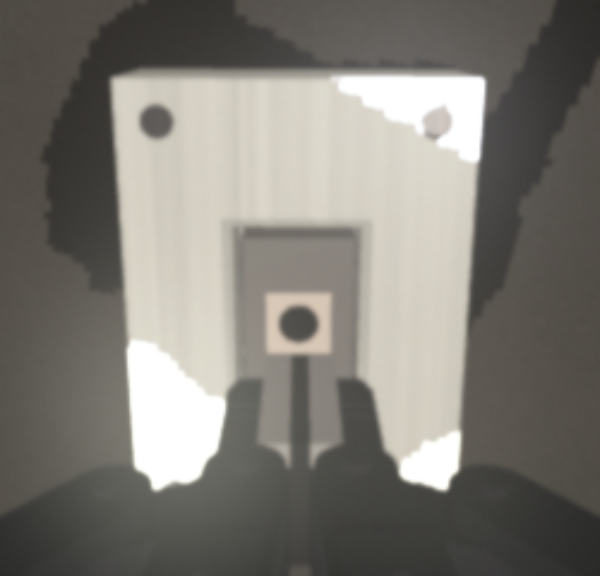

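The block sits in the recess, centred and square, with its port at crop (298,323). Pressing with the closed fingers.

>>> drive_tool:
  claw: [0,0,0,0,0,0,0]
  slide:
    - [-0.002,0,-0.03]
    - [-0.002,0,-0.05]
    - [-0.002,0,-0.06]
    - [-0.002,0,-0.068]
    - [-0.002,0,-0.074]
    - [-0.002,0,-0.078]
    - [-0.002,0,-0.078]
  yaw: [0,0,0,0,0,0,0]

```text
time: 8.95
tool_pos: [0.6243, -0.1716, 0.2121]
tcp_rot: [0.304, -3.126, -0.0]
wrist_force: [-0.2, -0.5, 0.6]
width: 0.0
grip_force: 0.0
```

>>> drive_tool:
  claw: [0,0,0,0]
  slide:
    - [0,0,-0.004]
    - [0,0,-0.006]
    - [0,0,-0.006]
    - [0,0,-0.006]
  yaw: [0,0,0,0]

```text
time: 9.28
tool_pos: [0.6247, -0.1717, 0.2099]
tcp_rot: [-0.304, 3.126, -0.001]
wrist_force: [0.1, 0.0, 2.8]
width: -0.004
grip_force: 1.2
```

>>> drive_tool:
  claw: [0,0,0,0]
  slide:
    - [0,0,-0.002]
    - [0,0,-0.004]
    - [0,0,-0.004]
    - [0,0,-0.004]
  yaw: [0,0,0,0]

```text
time: 9.62
tool_pos: [0.6248, -0.1717, 0.2094]
tcp_rot: [-0.304, 3.126, -0.001]
wrist_force: [-3.5, 0.8, 10.5]
width: 0.002
grip_force: 5.3
```

>>> drive_tool:
  claw: [0,0,0,0]
  slide:
    - [0,0,-0.002]
    - [0,0,-0.004]
    - [0,0,-0.004]
    - [0,0,-0.004]
  yaw: [0,0,0,0]

```text
time: 9.95
tool_pos: [0.6249, -0.1718, 0.2093]
tcp_rot: [-0.304, 3.126, -0.001]
wrist_force: [-7.3, 2.2, 20.3]
width: 0.0
grip_force: 10.2
```

>>> drive_tool:
  claw: [0,0,40,70,70,70,70,70]
  slide:
    - [0,0,0.08]
    - [0,0,0.16]
    - [0,0.08,0.22]
    - [-0.02,0.16,0.28]
    - [-0.04,0.24,0.34]
    - [-0.06,0.32,0.4]
    - [-0.08,0.4,0.46]
    - [-0.09,0.48,0.52]
  yaw: [0,0,0,-0.02,-0.04,-0.06,-0.06,-0.06]

```text
time: 10.62
tool_pos: [0.5861, 0.027, 0.4342]
tcp_rot: [0.008, -3.141, 0.0]
wrist_force: [-0.3, -0.2, 0.3]
width: 0.819
grip_force: 0.0
```

>>> drive_tool:
  claw: [70,70,70,70,70,70,70]
  slide:
    - [0,0.08,0.02]
    - [0,0.16,0.04]
    - [0,0.22,0.04]
    - [0,0.26,0.04]
    - [0,0.26,0.04]
    - [0,0.26,0.04]
    - [0,0.26,0.04]
  yaw: [0,0,0,0,0,0,0]

```text
time: 11.2
tool_pos: [0.5871, 0.1553, 0.4528]
tcp_rot: [0.009, -3.141, 0.001]
wrist_force: [0.8, -0.4, -0.1]
width: 0.823
grip_force: 0.0
```

```bash
python3 - <<'E'
from h import *
c=grab('wrist');t=bot.read_camera('top');np.savez('top.npz',**t);s=bot.read_state();print(s['tool_pos'],s['tcp_rot'],s['width'],s['wrist_force'])
print(c['eye'])
cv2.imwrite('pics/w7.png',c['color'][...,::-1])
E
```

```text
[0.58722911 0.15458806 0.45289604] [ 6.58828682e-03 -3.14097514e+00  9.07501369e-04] 0.815568720305283 [0.05949429 0.16413834 0.85012753]
[0.51359662 0.1557251  0.42178043]
```

View pics/w7.png

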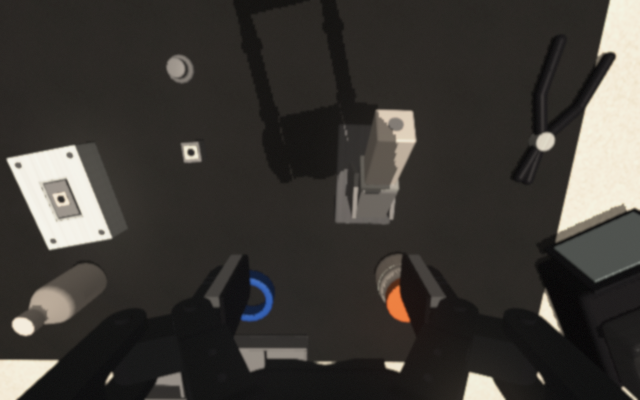

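The wrist view shows the holder foot at (340–392,123–222), with the probe grip running from its tail at (396,120) down to (385,190). The block sits square in the nest at (62,198).

```bash
python3 - <<'E'
from h import *
c=dict(np.load('wrist.npz'));P=cloud(c);ok=c['depth']>0
roi=np.zeros_like(ok);roi[95:235,325:425]=1
def R(m,l):
    Q=(P[m][:,:2]*1000).astype(np.float32); r=cv2.minAreaRect(Q); print(l,len(Q),r)
g=cv2.cvtColor(c['color'],cv2.COLOR_RGB2GRAY)
R(ok&roi&(P[...,2]>.125),'grip')
m=ok&roi&(abs(P[...,2]-.012)<.004);m=cv2.erode(cv2.dilate(m.astype(np.uint8),np.ones((3,3))),np.ones((4,4))).astype(bool)
R(m,'foot')
# grip slices in z: x range and y range
for z in (.13,.14,.15,.16,.17):
    k=ok&roi&(abs(P[...,2]-z)<.004); q=P[k]; print(z,len(q),np.percentile(q[:,0],[2,98]).round(4),np.percentile(q[:,1],[2,98]).round(4))
zz=P[ok&roi][:,2]; print('max z',np.percentile(zz,99.8))
# edges at rows
for v in (215,218): print(v,g[v,328:400:3])
for u,v in ((336.5,222),(390,223)): print(onz(c,u,v,.012))
k=(abs(P[...,2]-.036)<.01);k[:140]=0;k[252:]=0;k[:,130:]=0
print('nest top',np.median(P[190:200,30:40,2]),'block top',np.median(P[208:214,62:70,2]),P[195,90,2],P[225,60,2])
E
```

```text
grip 2915 ((546.7388916015625, 209.2665252685547), (30.24504852294922, 65.0606460571289), 88.4570541381836)
foot 1992 ((587.5442504882812, 199.53286743164062), (156.53741455078125, 71.03189086914062), 6.236072540283203)
0.13 218 [0.5404 0.578 ] [0.194 0.222]
0.14 249 [0.533  0.5695] [0.1942 0.2223]
0.15 284 [0.5254 0.5609] [0.1943 0.2227]
0.16 704 [0.5146 0.5525] [0.1947 0.2237]
0.17 876 [0.5235 0.5439] [0.1949 0.2233]
max z 0.1751969771210799
215 [ 43  43  50 101 106 104 104 104 130 144 104 105 104 104 104 104 105 104
 104 100  65 153  74  46]
218 [ 43  43  53 101 106 104 105 104 118 121 102 102 102 103 103 102 101 103
 101 101  95 139  59  45]
[0.66016752 0.17228123 0.012     ]
[0.66113981 0.24429674 0.012     ]
nest top 0.035743369959368415 block top 0.0357779158104676 0.035193202004438484 0.037600782673516686
```

>>> drive_tool:
  claw: [70,70,70,70,70,70,70,70]
  slide:
    - [-0.04,0.05,0]
    - [-0.078,0.109,-0.03]
    - [-0.078,0.109,-0.08]
    - [-0.078,0.109,-0.14]
    - [-0.078,0.109,-0.2]
    - [-0.078,0.109,-0.26]
    - [-0.078,0.109,-0.306]
    - [-0.078,0.109,-0.306]
  yaw: [-0.01,-0.01,-0.01,-0.01,-0.01,-0.01,-0.01,-0.01]

```text
time: 11.97
tool_pos: [0.5458, 0.208, 0.2941]
tcp_rot: [-0.044, -3.131, 0.006]
wrist_force: [-1.4, -0.7, -0.3]
width: 0.822
grip_force: 0.0
```

>>> drive_tool:
  claw: [70,70,70]
  slide:
    - [0,0,0.0]
    - [0,0,0.0]
    - [0,0,0.0]
  yaw: [0,0,0]

```text
time: 12.22
tool_pos: [0.5495, 0.2101, 0.3029]
tcp_rot: [0.042, 3.137, 0.002]
wrist_force: [0.1, 0.1, 0.0]
width: 0.822
grip_force: 0.0
```

```bash
python3 - <<'E'
from h import *
c=grab('wrist');s=bot.read_state();print(s['tool_pos'],s['tcp_rot'],s['width'],s['wrist_force'])
cv2.imwrite('pics/w8.png',c['color'][...,::-1])
P=cloud(c); ok=(P[...,2]>.14)&(P[...,2]<.19)&(c['depth']>.06)
for z in (.145,.155,.165):
    q=P[ok&(abs(P[...,2]-z)<.004)&(abs(P[...,1]-.209)<.025)]; print(z,len(q),np.percentile(q[:,0],[2,98]).round(4),np.percentile(q[:,1],[2,98]).round(4))
E
```

```text
[0.54938474 0.21022165 0.302955  ] [4.15383013e-02 3.13709977e+00 2.20187593e-03] 0.8184679069615768 [-0.29458543  0.91126888  0.07822206]
0.145 151 [0.5587 0.5648] [0.1956 0.2225]
0.155 867 [0.5141 0.5564] [0.196  0.2242]
0.165 2915 [0.5188 0.547 ] [0.1958 0.2242]
```

View pics/w8.png

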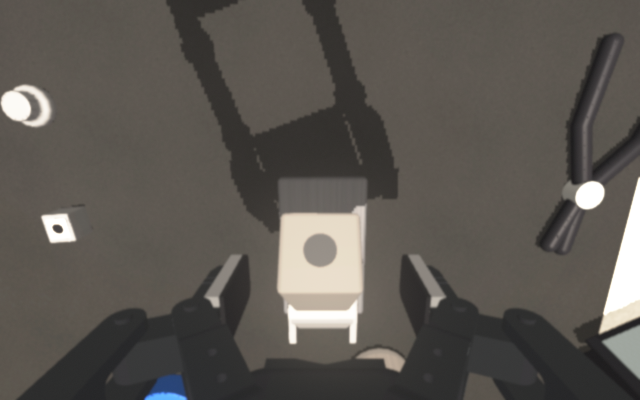

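The probe's tail at (320,250) is centred and square between the fingers. Closing.

>>> drive_tool:
  claw: [60,45,30,20,20,20,20,20]
  slide:
    - [-0.006,0,-0.008]
    - [-0.006,0,-0.008]
    - [-0.006,0,-0.008]
    - [-0.006,0,-0.008]
    - [-0.006,0,-0.008]
    - [-0.006,0,-0.008]
    - [-0.006,0,-0.008]
    - [-0.006,0,-0.008]
  yaw: [0,0,0,0,0,0,0,0]
  newtons: 60

```text
time: 12.93
tool_pos: [0.5452, 0.2102, 0.2967]
tcp_rot: [-0.041, -3.141, 0.0]
wrist_force: [-2.8, -0.8, 5.7]
width: 0.345
grip_force: 59.1
```

>>> drive_tool:
  claw: [20,20,20,20,20,20,20,20]
  slide:
    - [-0.0064,0.0002,0.0077]
    - [-0.0129,0.0003,0.0153]
    - [-0.0193,0.0005,0.023]
    - [-0.0257,0.0007,0.0306]
    - [-0.0321,0.0008,0.0383]
    - [-0.0386,0.001,0.046]
    - [-0.045,0.0012,0.0536]
    - [-0.0514,0.0013,0.0613]
  yaw: [0,0,0,0,0,0,0,0]

```text
time: 13.6
tool_pos: [0.5191, 0.2109, 0.3273]
tcp_rot: [0.041, 3.141, 0.0]
wrist_force: [0.6, 0.0, -0.8]
width: 0.341
grip_force: 58.9
```

>>> drive_tool:
  claw: [20,20,20,20,20,20,20,20]
  slide:
    - [-0.0161,0.0004,0.0192]
    - [-0.0321,0.0008,0.0383]
    - [-0.0482,0.0012,0.0575]
    - [-0.0643,0.0017,0.0766]
    - [-0.0804,0.002,0.0958]
    - [-0.0964,0.0025,0.1149]
    - [-0.1125,0.003,0.134]
    - [-0.1286,0.0033,0.1532]
  yaw: [0,0,0,0,0,0,0,0]

```text
time: 14.27
tool_pos: [0.4541, 0.2125, 0.4045]
tcp_rot: [-0.041, -3.141, 0.0]
wrist_force: [0.6, -0.4, -2.6]
width: 0.345
grip_force: 59.0
```

>>> drive_tool:
  claw: [20,20,20,20]
  slide:
    - [0,0,0.0]
    - [0,0,0.0]
    - [0,0,0.0]
    - [0,0,0.0]
  yaw: [0,0,0,0]

```text
time: 14.6
tool_pos: [0.4552, 0.2124, 0.4028]
tcp_rot: [-0.041, -3.14, 0.001]
wrist_force: [0.3, 0.9, -1.7]
width: 0.345
grip_force: 59.0
```

```bash
python3 - <<'E'
from h import *
c=grab('scene');s=bot.read_state();print(s['tool_pos'],s['tcp_rot'],s['width'],s['wrist_force'])
cv2.imwrite('pics/s2.png',cv2.resize(c['color'][80:270,280:460],None,fx=3.1,fy=3.1,interpolation=cv2.INTER_CUBIC)[...,::-1])
E
```

```text
[0.45526745 0.21237968 0.40270084] [-4.11140623e-02 -3.14003238e+00  9.35926678e-04] 0.34701145935573585 [ 0.13204842  0.86421722 -3.18762589]
```

View pics/s2.png

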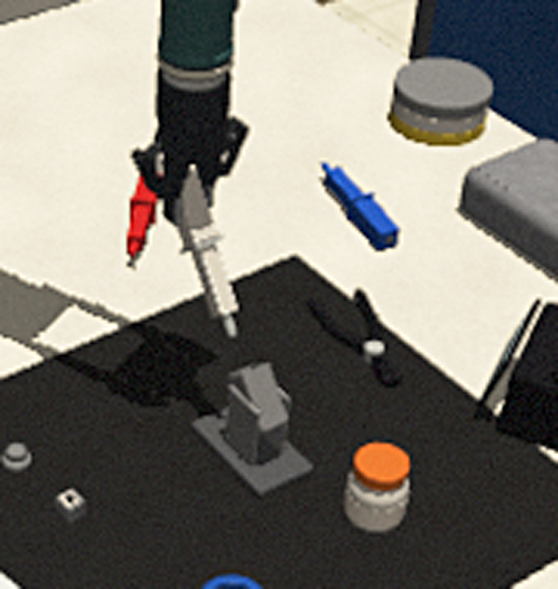

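The probe hangs clear of the holder in the gripper, still tilted 40° (nose at crop (230,328)). My tool only moves in translation and yaw, so I'll pivot the probe upright between the pads: its barrel goes against the fixed sleeve's front edge at a lighter grip.

>>> drive_tool:
  claw: [20,20,20,20,20,20,20,20]
  slide:
    - [-0.03,0,0]
    - [-0.03,0,-0.03]
    - [-0.03,0,-0.06]
    - [-0.03,0,-0.09]
    - [-0.03,0,-0.12]
    - [-0.03,0,-0.154]
    - [-0.03,0,-0.154]
    - [-0.03,0,-0.154]
  yaw: [0,0,0,0,0,0,0,0]

```text
time: 15.32
tool_pos: [0.4397, 0.2122, 0.325]
tcp_rot: [-0.041, -3.138, 0.002]
wrist_force: [0.2, 1.2, -1.1]
width: 0.341
grip_force: 59.1
```

>>> drive_tool:
  claw: [20,20,20,20,20,20]
  slide:
    - [0.02,0,0]
    - [0.04,0,0.0]
    - [0.06,0,0.0]
    - [0.08,0,0.005]
    - [0.08,0,0.005]
    - [0.08,0,0.005]
  yaw: [0,0,0,0,0,0]
  newtons: 30

```text
time: 15.82
tool_pos: [0.4812, 0.2124, 0.3294]
tcp_rot: [0.042, 3.141, 0.0]
wrist_force: [0.0, 0.1, -2.4]
width: 0.343
grip_force: 59.1
```

>>> drive_tool:
  claw: [20,20,20,20]
  slide:
    - [0.01,0,0.002]
    - [0.02,0,0.006]
    - [0.03,0,0.01]
    - [0.03,0,0.01]
  yaw: [0,0,0,0]
  newtons: 25

```text
time: 16.15
tool_pos: [0.4943, 0.2122, 0.3331]
tcp_rot: [-0.041, -3.136, 0.002]
wrist_force: [-4.2, -0.3, -2.1]
width: 0.345
grip_force: 58.9
```

>>> drive_tool:
  claw: [20,20,20,20,20,20]
  slide:
    - [0.015,0,0.006]
    - [0.03,0,0.012]
    - [0.045,0,0.018]
    - [0.06,0,0.022]
    - [0.06,0,0.022]
    - [0.06,0,0.022]
  yaw: [0,0,0,0,0,0]

```text
time: 16.65
tool_pos: [0.5248, 0.2124, 0.3447]
tcp_rot: [-0.041, -3.14, 0.001]
wrist_force: [-4.0, -0.1, -1.9]
width: 0.344
grip_force: 59.2
```

```bash
cat > tilt.py <<'E'
from h import *
# probe points in scene camera: below the fingers, above holder; slices in z -> axis in x (face centre)
c=grab('scene');s=bot.read_state();t=s['tool_pos'];print(t,s['wrist_force'],s['grip_force'])
P=cloud(c);gz=t[2]-.155; rgb=c['color'].astype(int)
for d in range(15,150,8):
    k=(abs(P[...,2]-(gz-d/1000))<.004)&(abs(P[...,1]-t[1])<.03)&(abs(P[...,0]-t[0])<.13)&(rgb.min(-1)>100)
    q=P[k]
    if len(q)>3: print(d,len(q),'x',np.percentile(q[:,0],[5,50,95]).round(3),'y',np.percentile(q[:,1],[5,50,95]).round(3))
E
python3 tilt.py
```

```text
[0.52470272 0.2123982  0.34466412] [-3.56819798 -0.50273219 -1.53910852] 59.212766289711
15 14 x [0.537 0.541 0.545] y [0.201 0.21  0.221]
23 16 x [0.54  0.543 0.548] y [0.199 0.207 0.22 ]
31 12 x [0.544 0.547 0.553] y [0.196 0.215 0.222]
39 6 x [0.549 0.551 0.553] y [0.196 0.216 0.227]
47 7 x [0.547 0.55  0.552] y [0.201 0.21  0.216]
55 8 x [0.548 0.552 0.555] y [0.204 0.212 0.22 ]
63 15 x [0.55  0.555 0.56 ] y [0.201 0.212 0.219]
71 29 x [0.552 0.561 0.597] y [0.194 0.209 0.219]
79 41 x [0.556 0.591 0.603] y [0.193 0.206 0.222]
87 49 x [0.561 0.599 0.611] y [0.194 0.207 0.22 ]
95 50 x [0.561 0.61  0.621] y [0.186 0.202 0.225]
103 37 x [0.584 0.617 0.625] y [0.185 0.205 0.225]
111 25 x [0.615 0.624 0.632] y [0.193 0.207 0.219]
119 22 x [0.623 0.629 0.633] y [0.192 0.206 0.221]
```

>>> drive_tool:
  claw: [20,20,20,20,20,20]
  slide:
    - [0.015,0,0.006]
    - [0.03,0,0.01]
    - [0.045,0,0.012]
    - [0.06,0,0.012]
    - [0.06,0,0.012]
    - [0.06,0,0.012]
  yaw: [0,0,0,0,0,0]

```text
time: 17.2
tool_pos: [0.555, 0.2124, 0.351]
tcp_rot: [-0.041, -3.141, 0.001]
wrist_force: [-3.8, -0.7, -0.8]
width: 0.345
grip_force: 60.0
```

```bash
python3 tilt.py
```

```text
[0.55493828 0.21238124 0.35103364] [-2.78275994 -1.78990454 -1.6129447 ] 59.96612548828125
31 5 x [0.542 0.565 0.567] y [0.198 0.201 0.219]
79 19 x [0.587 0.595 0.6  ] y [0.196 0.207 0.22 ]
87 29 x [0.589 0.6   0.608] y [0.191 0.208 0.221]
95 35 x [0.564 0.605 0.613] y [0.192 0.206 0.219]
103 42 x [0.588 0.613 0.624] y [0.185 0.204 0.226]
111 31 x [0.593 0.618 0.624] y [0.187 0.205 0.219]
119 25 x [0.62  0.625 0.632] y [0.195 0.209 0.222]
127 18 x [0.624 0.629 0.634] y [0.192 0.206 0.221]
```

>>> drive_tool:
  claw: [20,20,20,20,20,20,20,20]
  slide:
    - [-0.05,0,0.0]
    - [-0.1,0,0.03]
    - [-0.1,0,0.1]
    - [-0.1,0,0.17]
    - [-0.1,0,0.2]
    - [-0.1,0,0.2]
    - [-0.1,0,0.2]
    - [-0.1,0,0.2]
  yaw: [0,0,0,0,0,0,0,0]

```text
time: 17.92
tool_pos: [0.505, 0.2124, 0.4498]
tcp_rot: [-0.041, -3.141, 0.0]
wrist_force: [0.5, 0.2, -2.0]
width: 0.342
grip_force: 59.9
```

```bash
sed -i 's/&(rgb.min(-1)>100)//; s/<.13)/<.06)/' tilt.py; python3 tilt.py
```

```text
[0.50482317 0.21232907 0.44894929] [-0.52239998  0.23460763 -1.57411774] 59.880298376083374
15 21 x [0.509 0.514 0.517] y [0.194 0.208 0.233]
23 21 x [0.501 0.515 0.518] y [0.195 0.208 0.224]
31 27 x [0.488 0.513 0.517] y [0.197 0.201 0.222]
39 38 x [0.491 0.515 0.522] y [0.194 0.206 0.227]
47 14 x [0.491 0.507 0.518] y [0.194 0.197 0.217]
55 14 x [0.499 0.512 0.515] y [0.202 0.206 0.221]
63 20 x [0.498 0.512 0.516] y [0.2   0.203 0.222]
71 19 x [0.496 0.512 0.517] y [0.202 0.206 0.218]
79 18 x [0.496 0.514 0.518] y [0.2   0.203 0.223]
87 20 x [0.499 0.514 0.519] y [0.2   0.203 0.218]
95 13 x [0.501 0.514 0.517] y [0.201 0.21  0.221]
103 19 x [0.497 0.513 0.518] y [0.2   0.208 0.222]
111 20 x [0.502 0.514 0.518] y [0.2   0.203 0.219]
119 9 x [0.505 0.514 0.518] y [0.204 0.211 0.223]
127 4 x [0.504 0.508 0.511] y [0.209 0.21  0.216]
135 6 x [0.504 0.508 0.51 ] y [0.207 0.212 0.217]
143 5 x [0.505 0.507 0.511] y [0.209 0.211 0.214]
```

The probe is upright: the barrel's face drifts only about 2–3 mm over 64 mm (about 2°), and the nose is right under the grasp. Carrying it over the port at safe height.

>>> drive_tool:
  claw: [20,20,20,20,20,20,20,20]
  slide:
    - [0,-0.03,0.02]
    - [0.01,-0.08,0.02]
    - [0.03,-0.14,0.02]
    - [0.06,-0.2,0.02]
    - [0.08,-0.26,0.02]
    - [0.1,-0.32,0.02]
    - [0.12,-0.38,0.02]
    - [0.14,-0.44,0.02]
  yaw: [0,0,0,0,0,0,0,0]

```text
time: 18.63
tool_pos: [0.5752, -0.0091, 0.4582]
tcp_rot: [-0.041, -3.138, -0.0]
wrist_force: [0.1, 0.4, -1.7]
width: 0.344
grip_force: 59.9
```

>>> drive_tool:
  claw: [20,20,20,20,20,20,20,20]
  slide:
    - [0.02,-0.06,0.0]
    - [0.04,-0.12,0.0]
    - [0.06,-0.18,0.0]
    - [0.08,-0.24,0.0]
    - [0.09,-0.3,0.0]
    - [0.096,-0.324,0.0]
    - [0.096,-0.324,0.0]
    - [0.096,-0.324,0.0]
  yaw: [0,0,0,0,0,0,0,0]

```text
time: 19.3
tool_pos: [0.623, -0.1699, 0.4586]
tcp_rot: [-0.043, -3.138, -0.003]
wrist_force: [-0.3, 1.1, -1.4]
width: 0.34
grip_force: 59.8
```

```bash
python3 tilt.py
```

```text
[ 0.62297962 -0.16901908  0.45922628] [-0.60118322  0.88418997 -1.60139936] 59.82626974582672
15 35 x [0.627 0.632 0.634] y [-0.192 -0.172 -0.156]
23 21 x [0.63  0.633 0.634] y [-0.183 -0.172 -0.161]
31 33 x [0.625 0.632 0.636] y [-0.185 -0.173 -0.156]
39 52 x [0.608 0.633 0.638] y [-0.187 -0.179 -0.156]
47 21 x [0.61  0.635 0.639] y [-0.187 -0.177 -0.157]
55 13 x [0.629 0.631 0.633] y [-0.18  -0.171 -0.163]
63 20 x [0.613 0.631 0.634] y [-0.181 -0.171 -0.159]
71 26 x [0.618 0.63  0.634] y [-0.181 -0.173 -0.161]
79 18 x [0.613 0.63  0.633] y [-0.18  -0.174 -0.163]
87 25 x [0.619 0.632 0.635] y [-0.181 -0.176 -0.16 ]
95 20 x [0.613 0.632 0.634] y [-0.181 -0.174 -0.164]
103 21 x [0.618 0.632 0.635] y [-0.18  -0.176 -0.16 ]
111 23 x [0.617 0.633 0.636] y [-0.18  -0.173 -0.161]
119 13 x [0.614 0.633 0.635] y [-0.18  -0.175 -0.164]
127 5 x [0.627 0.629 0.629] y [-0.174 -0.169 -0.166]
135 7 x [0.626 0.629 0.63 ] y [-0.174 -0.17  -0.167]
143 4 x [0.623 0.628 0.629] y [-0.173 -0.171 -0.167]
```

>>> drive_tool:
  claw: [20,20,20,20,20,20,20,20]
  slide:
    - [0,0,-0.02]
    - [0,0,-0.045]
    - [0,0,-0.07]
    - [0,0,-0.095]
    - [0,0,-0.12]
    - [0,0,-0.14]
    - [0,0,-0.14]
    - [0,0,-0.14]
  yaw: [0,0,0,0,0,0,0,0]

```text
time: 20.02
tool_pos: [0.6229, -0.1694, 0.3896]
tcp_rot: [-0.041, -3.139, -0.001]
wrist_force: [-0.2, -0.3, -1.5]
width: 0.339
grip_force: 59.8
```

>>> drive_tool:
  claw: [20,20,20,20,20,20,20,20]
  slide:
    - [0,0,0]
    - [0,0,0]
    - [0,0,0]
    - [0,0,0]
    - [0,0,0]
    - [0,0,0]
    - [0,0,0]
    - [0,0,0]
  yaw: [0,0,0,0,0,0,0,0]

```text
time: 20.68
tool_pos: [0.6232, -0.1695, 0.3911]
tcp_rot: [0.041, 3.141, -0.0]
wrist_force: [0.3, 1.3, -1.4]
width: 0.351
grip_force: 59.8
```

```bash
python3 - <<'E'
from h import *
c=grab('scene');s=bot.read_state();t=s['tool_pos'];print(t,s['wrist_force'],s['grip_force'],abs(s['joint_vel']).max())
P=cloud(c)
k=(abs(P[...,0]-.6245)<.014)&(abs(P[...,1]+.1705)<.012)&(P[...,2]>.028)&(P[...,2]<.125)
print(np.histogram(P[k][:,2],np.arange(.028,.126,.004)))
q=P[k&(P[...,2]>.07)&(P[...,2]<.106)];print(q.min(0),q.max(0))
# block/nest check from scene: bezel and block
for b in (.044,): pass
w=grab('wrist');W=cloud(w);m=(abs(W[...,2]-.036)<.006)&(w['color'].min(-1)<170)&(np.hypot(W[...,0]-.624,W[...,1]+.171)<.02)
print('block top z',m.sum(),np.median(W[m][:,2]) if m.any() else None)
E
```

```text
[ 0.62317379 -0.1695113   0.39104544] [-0.02363984 -0.06407693 -1.94666716] 59.84478771686554 0.002833143783386804
(array([ 0, 20, 35,  4,  0,  0,  0,  0,  0,  0,  0,  0,  0,  0,  1,  0,  1,
        2,  5,  2,  1,  3,  7, 10]), array([0.028, 0.032, 0.036, 0.04 , 0.044, 0.048, 0.052, 0.056, 0.06 ,
       0.064, 0.068, 0.072, 0.076, 0.08 , 0.084, 0.088, 0.092, 0.096,
       0.1  , 0.104, 0.108, 0.112, 0.116, 0.12 , 0.124]))
[ 0.62518705 -0.17393934  0.08793422] [ 0.63410559 -0.1672054   0.10539595]
block top z 865 0.035684059767826126
```

```bash
python3 -c "from workcell import bot; print(bot.finish_job())"
```

```text
the job is handed in; nothing more can be done
None
```

I handed the job in at about 21 s with the block pressed flush and let go, and the upright probe held still with its nose about 52 mm above the port; no verdict came back, and I viewed 12 pictures, over the limit of 10.

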